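# Change the slicer's cutting insert from its caddy

## Robot

A 6-joint arm with a two-finger parallel gripper is mounted at the origin on a cart in front of the work surface, level with it; the furniture and walls round the work are solid. World frame = base frame: x ahead of the robot, y to its left, z up, the work surface at z = 0. Lengths are in m, angles in degrees, forces in N, time in s.
With the tool pointing down it reaches from about 0.325 to 0.775 m from the base axis. Payload 5.5 kg.
Tool frame: the origin (TCP) lies between the finger pads; the fingertips stand 22 mm ahead of it and the grasp point (between the pads) lies 3 mm ahead of it; z points along the fingers, y is the line along which they close (so a half turn about z gives the same grasp; the last joint's range is limited). The gripper opens to 85 mm and grips with 20 to 120 N. Pads are 22 mm wide; open, the fingers measure 114 mm over their backs; the gripper's body (76 mm by 85 mm) begins 54 mm behind the grasp point. The pads swing forward as they close: fully open they stand 13 mm farther back than shut.
Start: joints at [-67.878, 5.22, 70.514, -0, 104.267, -3.249], TCP at [0.257, -0.542, 0.253] pointing down, gripper open.
Joint ranges: [-164.24, 164.24], [-49.07, 125.15], [9.68, 141.18], [-86.29, 266.29], [3.28, 154.24], [-151.56, 151.56]. Speed limits (degrees/s): [147.25, 147.25, 172.46, 180, 180, 180].

## Interface

Orientations are given as a 3x3 rotation matrix whose columns are the frame's x, y, z axes.
In Python, from station import manip gives the robot as it stands.
- The arm moves only by the tool servo_tool, never from a script. Its argument "deltas" is a list of rows, each a list of 7 numbers: the turn, a rotation vector about the tool's x, y, z in degrees, then the shift along the tool's x, y, z in mm, then the opening, from -1 (shut) to 1 (fully open). A call has 1 to 10 rows; each row is the pose to reach, as a shift and turn from the pose commanded when the call began, along the tool's axes at that moment; what a row does not reach only later rows make up. A row lasts 1/8 s, in which the tool goes at most 62.5 mm and 10.7 degrees, less where a joint would pass 70% of its speed; a pose out of reach is approached as far as the arm can. A call with a gripper value outside its range is refused whole. The fingers move at their own pace and stop on an object; "newtons" is the grip in N (left out, the last holds). Time passes only in rows, so rows that repeat a pose let the fingers close. It gives the time, the measured TCP pose, the force, the opening and the grip force at its end, in the units of the state.
- manip.get_obs(): the state, without advancing time (a new reading comes with each control period).
- manip.read_camera(name): name is "side" or "top"; returns the picture (480x640x3 uint8, red, green, blue); there is no depth.
- manip.calibration(name): a dict with "mtx" (3x3 intrinsics, pixels), "T" (4x4, takes a point from camera to world coordinates). Camera axes: x right, y up, looking along -z (the intrinsics and any distortion apply to the point x, -y, -z); pixel columns grow to the right and rows downward; lengths in m; the calibration is good to about 2 mm. A picture is of the moment at which its call begins. calibration takes no time and is no camera call.
- manip.finish_job(): hands the job in; it is judged then, once.
The state is a dict: "t": time; "joint_positions": joint angles; "joint_velocities": joint speeds; "effort": joint torques, N m; "tcp_pos": TCP position; "tcp_rot": TCP orientation; "wrist_force": force on the tool from outside, world axes, zero at the start; "torque": the same for the moment, N m; "gripper_width": opening from 0.0 (shut) to 1.0 (fully open); "finger_force": force on a finger pad.
Only numpy, scipy, OpenCV 4.12 (cv2) and the standard library are available. Lean on these libraries where they do the work, as an engineer would, in place of code of your own. Each camera call takes 0.05 s, during which the arm holds its last target. There are 200 camera calls.

## Task

Change the cutting insert: first put the slicing insert (blue fin), which lies on the worktable, away in the open bay of the grey insert caddy, lying flat and fully home in the bay, and let go of it. Then lift the green flap on the caddy well up until it stands open by itself, draw out the grating insert (orange fin) hidden beneath it, and hold it up roughly level, at least 20 cm above the worktable; finish while still holding it there, with the flap left open. Leave the measuring cup, salt shaker, spice jar and timer where they stand.

Things in the scene. Friction and masses are not known exactly. Their poses are not given: they have to be found in the camera images.
- caddy: Grey caddy fixed to the table, 108 (x) x 232 (y) mm, rim 42 mm high; origin at the centre of its underside, x away from the robot, y to its left at yaw 0. Two bays, each 89 (x) x 105 (y) mm inside: the open one at +y, 10 mm deep, and the one at -y, 36 mm deep, under the green flap. Walls 7 mm (between, y ends) and 9.5 mm (front, rear).
- bay_open (a point): Centre of the open bay's floor, 32 mm above the table, 10 mm below the rim; axes as the caddy's. An insert fits with 2.5 mm of play each side, its long side along y, either way round.
- bay_covered (a point): Centre of the covered bay's floor, 6 mm above the table, 36 mm below the rim; axes as the caddy's. The grating insert lies on this floor.
- flap (a joint): Angle of the green flap, rad: 0 = shut flat on the rim, 1.57 = upright, stop at 1.95 (leaning back). Stiff friction hinge along the caddy's y at its rear; the flap stays wherever it is left. About 2 N at the pull opens it.
- flap_hinge (a point): On the flap's hinge axis (along the caddy's y), middle of the flap, at the rear of the covered bay, 42.5 mm above the table. The flap is 110 mm wide, reaches 105 mm forward from here and is 5 mm thick.
- flap_pull (a point): Grip point in the flap's black pull tongue, 130 mm from the hinge axis, moves with the flap. The tongue lies in the flap's plane, ends 145 mm from the axis, 39 mm past the caddy's front wall when shut; 12 mm wide along the hinge axis, 10 mm thick, free space under it. At flap 0 this point is 3 mm above the hinge axis, 45.5 mm above the table.
- slicing_insert: Slicing insert, on the table at the start: white plate 84 (x) x 100 (y) x 8 mm, origin at the centre of its underside. On top stands the blue grip fin, 32 mm long (x) x 14 mm thick (y), 22 mm tall (top 30 mm over the underside), centred at x = -12 mm, y = 0. 0.09 kg nominal.
- slicing_insert_fin (a point): Point in the slicing insert's fin, 19 mm above the insert's underside, to grip across the 14 mm (insert's y).
- grating_insert: Grating insert, under the shut flap at the start, on the floor of the covered bay, its fin's end nearer the robot: white plate 84 (x) x 100 (y) x 8 mm, origin at the centre of its underside. On top stands the orange grip fin, 32 mm long (x) x 14 mm thick (y), 22 mm tall (top 30 mm over the underside), centred at x = -12 mm, y = 0. 0.09 kg nominal.
- grating_insert_fin (a point): Point in the grating insert's fin, 19 mm above the insert's underside, to grip across the 14 mm (insert's y).
- measuring_cup: Upright stainless measuring cup, 78 mm across without its handle, 79 mm high, origin under it near its middle; not to be disturbed.
- salt_shaker: Upright salt shaker, 44 mm across, 90 mm high, origin under its centre; not to be disturbed.
- spice_jar: Upright spice jar with red cap, 45 mm across, 106 mm high, origin under its centre; not to be disturbed.
- timer_1: Round white kitchen timer with a red knob, 72 mm across, 47 mm high, origin under its centre; not to be disturbed.

How it is judged (in metres and radians):
On the way, in this order (a step that is already met when the one before it is completed fails the run):
1. the slicing insert lies flat and fully home in the open bay, let go (z of slicing_insert in the frame of bay_open between -0.002 and 0.002 m and horizontal distance between slicing_insert and bay_open below 0.006 m and angle between the x axis of slicing_insert and the x axis of bay_open, either way round below 0.08 rad and angle between slicing_insert's own z axis and vertical below 0.035 rad and contact force between the fingers and slicing_insert below 0.1 N), for 0.2 s.
2. the flap is lifted open (value of joint flap above 1.25 rad), for 0.2 s.
3. the grating insert is drawn up clear of the caddy by the gripper (height (world z) of grating_insert above 0.08 m and contact force between the fingers and grating_insert above 0.5 N), for 0.1 s.
At the end, for the whole second after the job is handed in: Slicing insert in the open bay, untouched (within 2 mm of the floor, 6 mm of centre, 0.08 rad square, tilt under 0.035 rad); flap open over 1.15 rad; the gripper alone holds the grating insert still, over 0.18 m above the worktable, tilted under 0.4 rad (all of step 1 and value of joint flap above 1.15 rad and height (world z) of grating_insert above 0.18 m and angle between grating_insert's own z axis and vertical below 0.4 rad and contact force between the fingers and grating_insert above 0.5 N and contact force between each of caddy, slicing_insert and grating_insert below 0.05 N and linear speed of grating_insert below 0.03 m/s and angular speed of grating_insert below 0.3 rad/s); the arm keeps its last pose, push and grip.
It fails at once if a thing standing round the work is shifted more than 3 cm (distance of any of measuring_cup, salt_shaker, spice_jar, timer_1 from where it was at the start of the episode above 0.03 m).
It also fails if it takes over 67 s, if anything falls off the work surface, if the arm or the gripper's body presses on something with over 40 N, if the wrist force passes 120 N, or if a joint passes its speed limit or range.

## Working session

There is one attempt and no reset: what is moved stays moved. The work goes in short steps, Python scripts to look and compute and a tool call to move; the robot and the scene stay as the last step left them, time stands still between calls to the robot, and variables do not carry over. Pictures are saved under pics/ and viewed, at most 10 in all, crops included, and the job is handed in when it is done.

Besides the shell and the picture viewer there is one more tool, called after ">>>" as name(argument=value, ...), one argument or row to a line, values as JSON. servo_tool: Moves the arm, as the interface text tells. Its arguments: {"type":"object","properties":{"deltas":{"type":"array","items":{"type":"array","items":{"type":"number"}}},"newtons":{"type":"number"}},"required":["deltas"]}

```bash
mkdir -p pics; python3 - <<'E'
from station import manip
import cv2,numpy as np
for n in("side","top"):
    im=manip.read_camera(n);cv2.imwrite(f"pics/{n}0.png",im[:,:,::-1])
    c=manip.calibration(n);print(n,c)
o=manip.get_obs();print(o['t'],o['tcp_pos'],o['tcp_rot'])
E
```

```text
side {'mtx': array([[515.29983832,   0.        , 319.48026816],
       [  0.        , 515.29983832, 230.34814443],
       [  0.        ,   0.        ,   1.        ]]), 'T': array([[-0.96130603,  0.14601113, -0.23360537,  0.33127752],
       [-0.27514634, -0.55078008,  0.78799479,  0.79734465],
       [-0.01360917,  0.82177981,  0.56964264,  0.62571967],
       [ 0.        ,  0.        ,  0.        ,  1.        ]])}
top {'mtx': array([[555.01842008,   0.        , 313.62362254],
       [  0.        , 555.01842008, 245.12170762],
       [  0.        ,   0.        ,   1.        ]]), 'T': array([[ 0.02226967,  0.98604632, -0.1649749 ,  0.41736101],
       [-0.99935025,  0.02663319,  0.02428461,  0.05740062],
       [ 0.02833956,  0.1643269 ,  0.98599875,  1.08943808],
       [ 0.        ,  0.        ,  0.        ,  1.        ]])}
0.1 [ 0.25699529 -0.5419424   0.25223827] [[ 9.03546881e-01  4.28488699e-01 -6.84748228e-04]
 [ 4.28489238e-01 -9.03545389e-01  1.64386340e-03]
 [ 8.56757848e-05 -1.77871489e-03 -9.99998414e-01]]
```

View pics/top0.png

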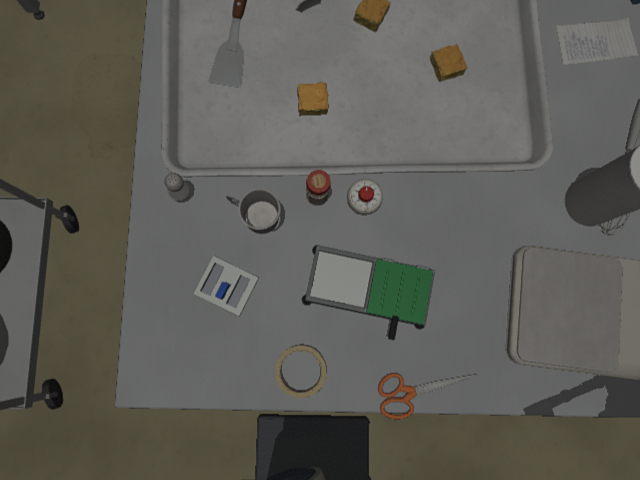

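View pics/side0.png

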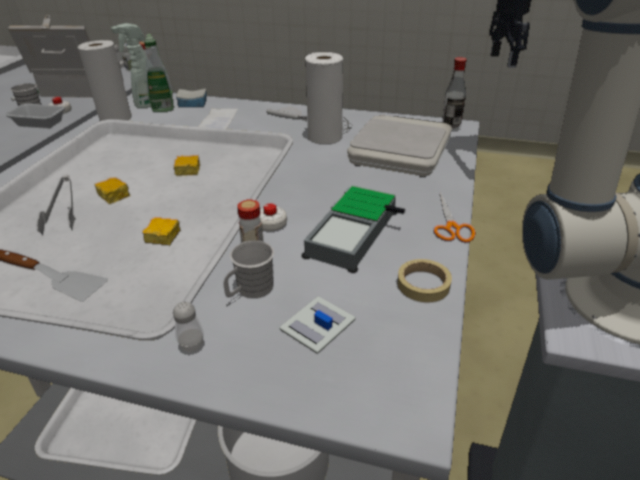

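The top view shows the slicing insert at about (226,286) with its fin at (223,290). The caddy's open bay is at (340,278), the green flap at (401,290) and the pull at (393,328). The side view shows the fin at (323,319), the flap at (362,205) and the pull at (395,209).

```bash
cat > h.py <<'E'
from station import manip
import cv2,numpy as np
C={n:manip.calibration(n) for n in("side","top")}
def ray(n,p):
    c=C[n];d=np.linalg.inv(c['mtx'])@[p[0],p[1],1];d=d*[1,-1,-1];T=c['T'];d=T[:3,:3]@d
    return T[:3,3],d/np.linalg.norm(d)
def plane(n,p,z):
    o,d=ray(n,p);return o+d*(z-o[2])/d[2]
def tri(ps,pt):
    o1,d1=ray("side",ps);o2,d2=ray("top",pt)
    s=np.linalg.lstsq(np.c_[d1,-d2],o2-o1,rcond=None)[0]
    a,b=o1+d1*s[0],o2+d2*s[1];return (a+b)/2,np.linalg.norm(a-b)
def proj(n,P):
    c=C[n];q=c['T'][:3,:3].T@(np.array(P)-c['T'][:3,3]);q=q*[1,-1,-1];u=c['mtx']@q;return u[:2]/u[2]
def blob(mask,box):
    x0,y0,x1,y1=box;m=np.zeros(mask.shape,np.uint8);m[y0:y1,x0:x1]=mask[y0:y1,x0:x1]
    cs=cv2.findContours(m,cv2.RETR_EXTERNAL,cv2.CHAIN_APPROX_NONE)[0];return max(cs,key=cv2.contourArea)
def cen(c):
    m=cv2.moments(c);return np.array([m['m10'],m['m01']])/m['m00']
def masks(im):
    h=cv2.cvtColor(im,cv2.COLOR_RGB2HSV).astype(int);H,S,V=h[...,0],h[...,1],h[...,2]
    return dict(blue=((H>105)&(H<130)&(S>130)),green=((H>50)&(H<80)&(S>120)),white=((S<40)&(V>185)),black=(V<50),dark=(V<110))
E
cat > m.py <<'E'
from h import *
np.set_printoptions(precision=4,suppress=True)
t=cv2.imread('pics/top0.png')[:,:,::-1];s=cv2.imread('pics/side0.png')[:,:,::-1]
print(t[286,200],t[300,340],t[278,340],t[340,240],t[283,308],t[328,393],s[240,340],s[322,290],s[340,270])
mt={k:v.astype(np.uint8) for k,v in masks(np.ascontiguousarray(t)).items()};ms={k:v.astype(np.uint8) for k,v in masks(np.ascontiguousarray(s)).items()}
bt,bs=blob(mt['blue'],(190,250,265,320)),blob(ms['blue'],(275,290,360,355))
print('blue',cen(bt),cen(bs),tri(cen(bs),cen(bt)),cv2.minAreaRect(bt))
gt,gs=blob(mt['green'],(360,250,440,330)),blob(ms['green'],(320,180,400,225))
def quad(c):
    h=cv2.convexHull(c)
    for e in np.linspace(1,20,80):
        a=cv2.approxPolyDP(h,e,True)
        if len(a)<=4: return a[:,0].astype(float)
def fit(c):  # refine quad with line fits
    q=quad(c);P=c[:,0].astype(float);L=[]
    for i in range(4):
        a,b=q[i],q[(i+1)%4];u=(b-a)/np.linalg.norm(b-a);n=np.array([-u[1],u[0]])
        w=P[(abs((P-a)@n)<2.5)&((P-a)@u>4)&((P-b)@u<-4)]
        vx,vy,x,y=cv2.fitLine(w.astype(np.float32),cv2.DIST_HUBER,0,.01,.01).ravel();L.append(np.cross([x,y,1],[x+vx,y+vy,1]))
    r=[np.cross(L[i-1],L[i]) for i in range(4)];return np.array([v[:2]/v[2] for v in r])
qt,qs=fit(gt),fit(gs);print('green top',qt,'side',qs)
print('tri centre',tri(cen(gs),cen(gt)))
P=np.array([plane('top',p,.046)for p in qt]);print(P,P.mean(0))
wt=blob(mt['white'],(185,245,268,325));q=fit(wt);P=np.array([plane('top',p,.008)for p in q]);print('plate',q,P,P.mean(0),[np.linalg.norm(P[i]-P[i-1])for i in range(4)])
ws=blob(ms['white'],(270,285,365,360));q2=fit(ws);P=np.array([plane('side',p,.008)for p in q2]);print('plate side',q2,P.mean(0))
for a in q:
    print(min((tri(b,a) for b in q2),key=lambda r:r[1]))
v=blob(mt['white'],(305,245,375,315));q=fit(v);P=np.array([plane('top',p,.032)for p in q]);print('bay floor',q,P,P.mean(0),[np.linalg.norm(P[i]-P[i-1])for i in range(4)])
kt=blob(mt['black'],(383,316,404,342));print('pull',cen(kt),cv2.minAreaRect(kt),plane('top',cen(kt),.05))
ks=blob(ms['black'],(384,200,410,218));print(cen(ks),tri(cen(ks),cen(kt)))
b=cv2.resize(t[235:350,180:450],None,fx=2.9,fy=2.9,interpolation=cv2.INTER_CUBIC);cv2.imwrite('pics/c0.png',b[:,:,::-1])
E
python3 m.py
```

```text
[135 137 132] [135 138 133] [133 136 131] [102 102 102] [74 74 75] [27 25 28] [178 181 176] [176 180 174] [154 154 156]
blue [221.8774 290.1623] [322.8119 319.328 ] (array([0.5038, 0.2053, 0.0192]), np.float64(0.0003981353945357118)) ((221.9000244140625, 290.20001220703125), (7.155416965484619, 15.652474403381348), 26.56505012512207)
green top [[376.8499 259.6246]
 [431.722  271.0238]
 [422.7157 323.0151]
 [367.1594 311.0843]] side [[331.6572 209.315 ]
 [351.0416 186.2343]
 [393.8888 195.7503]
 [376.4299 219.9325]]
tri centre (array([ 0.5083, -0.1335,  0.042 ]), np.float64(0.00041076247503720365))
[[ 0.5672 -0.0894  0.046 ]
 [ 0.548  -0.1942  0.046 ]
 [ 0.4496 -0.176   0.046 ]
 [ 0.4693 -0.0715  0.046 ]] [ 0.5085 -0.1328  0.046 ]Traceback (most recent call last):
  File "m.py", line 24, in <module>
    wt=blob(mt['white'],(185,245,268,325));q=fit(wt);P=np.array([plane('top',p,.008)for p in q]);print('plate',q,P,P.mean(0),[np.linalg.norm(P[i]-P[i-1])for i in range(4)])
  File "h.py", line 17, in blob
    cs=cv2.findContours(m,cv2.RETR_EXTERNAL,cv2.CHAIN_APPROX_NONE)[0];return max(cs,key=cv2.contourArea)
                                                                             ~~~^^^^^^^^^^^^^^^^^^^^^^^^
ValueError: max() iterable argument is empty
```

```bash
sed -i "s/^bt,bs=/mt['white']=((t.min(2)>118)\&(t.max(2)<200)).astype(np.uint8);ms['white']=(s.min(2)>165).astype(np.uint8)\nbt,bs=/" m.py; python3 m.py
```

```text
[135 137 132] [135 138 133] [133 136 131] [102 102 102] [74 74 75] [27 25 28] [178 181 176] [176 180 174] [154 154 156]
blue [221.8774 290.1623] [322.8119 319.328 ] (array([0.5038, 0.2053, 0.0192]), np.float64(0.0003981353945357118)) ((221.9000244140625, 290.20001220703125), (7.155416965484619, 15.652474403381348), 26.56505012512207)
green top [[376.8499 259.6246]
 [431.722  271.0238]
 [422.7157 323.0151]
 [367.1594 311.0843]] side [[331.6572 209.315 ]
 [351.0416 186.2343]
 [393.8888 195.7503]
 [376.4299 219.9325]]
tri centre (array([ 0.5083, -0.1335,  0.042 ]), np.float64(0.00041076247503720365))
[[ 0.5672 -0.0894  0.046 ]
 [ 0.548  -0.1942  0.046 ]
 [ 0.4496 -0.176   0.046 ]
 [ 0.4693 -0.0715  0.046 ]] [ 0.5085 -0.1328  0.046 ]
plate [[256.8617 277.6292]
 [238.2428 314.4603]
 [193.8389 293.0403]
 [212.8957 256.2861]] [[0.531  0.1401 0.008 ]
 [0.4589 0.1731 0.008 ]
 [0.498  0.2606 0.008 ]
 [0.5708 0.2276 0.008 ]] [0.5147 0.2004 0.008 ] [np.float64(0.09615685751216575), np.float64(0.07936490045529523), np.float64(0.0958545008929825), np.float64(0.07992190146759907)]
plate side [[317.
[... 279 characters left out ...]
oat64(0.0002937152589615261))
(array([0.5706, 0.2277, 0.0072]), np.float64(0.0005766092291989624))
bay floor [[319.4084 251.964 ]
 [370.9371 262.9541]
 [362.757  305.6134]
 [310.6557 294.6101]] [[ 0.5812  0.0199  0.032 ]
 [ 0.5624 -0.0799  0.032 ]
 [ 0.4802 -0.0647  0.032 ]
 [ 0.4986  0.0349  0.032 ]] [ 0.5306 -0.0225  0.032 ] [np.float64(0.0839118803084913), np.float64(0.1015587682043618), np.float64(0.08365546820006045), np.float64(0.10130637548217686)]
pull [392.6233 326.7226] ((389.375732421875, 325.345947265625), (20.01519775390625, 22.718547821044922), 27.89727020263672) [ 0.4413 -0.1187  0.05  ]
[391.7692 210.4952] (array([ 0.4428, -0.1199,  0.0417]), np.float64(0.002710315420110528))
```

View pics/c0.png

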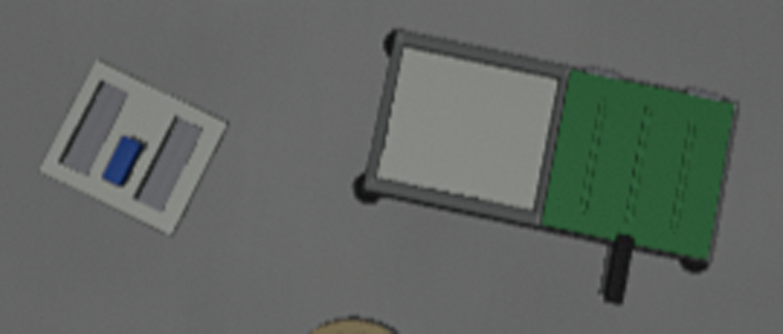

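```bash
cat >> h.py <<'E'
from scipy.spatial.transform import Rotation as R
def go(xyz,ang):
    """turn+shift (tool axes) from present pose to tool-down pose with tool x at ang deg"""
    o=manip.get_obs();R0=np.array(o['tcp_rot']);a=np.radians(ang)
    x=np.array([np.cos(a),np.sin(a),0]);z=np.array([0,0,-1.]);R1=np.c_[x,np.cross(z,x),z]
    rv=R.from_matrix(R0.T@R1).as_rotvec(degrees=True);d=R0.T@(np.array(xyz)-o['tcp_pos'])*1000
    print(np.round(rv,2),np.round(d,1))
E
python3 -c "
from h import *
go([.5038,.2053,.12],155.7)"
```

```text
[-5.0000e-02 -1.2000e-01 -1.3033e+02] [ 543.2 -569.2  133.3]
```

>>> servo_tool(
  deltas=[
    [0,0,-9,38,-40,0,1],
    [0,0,-18,77,-81,0,1],
    [0,0,-28,116,-122,0,1],
    [0,0,-37,155,-163,0,1],
    [0,0,-46,194,-203,0,0.5],
    [0,0,-56,233,-244,0,0],
    [0,0,-65,271,-284,0,0],
    [0,0,-74,310,-325,0,0],
    [0,0,-84,349,-366,0,0],
    [0,0,-93,388,-406,0,0],
  ],
)

```text
t: 1.35
tcp_pos: [0.4338, -0.0072, 0.253]
tcp_rot: [[-0.48, 0.877, 0.0], [0.877, 0.48, -0.0], [-0.0, 0.0, -1.0]]
wrist_force: [1.0, -0.4, -0.4]
gripper_width: 0.499
finger_force: 0.0
```

```bash
python3 -c "
from h import *
o=manip.get_obs();print(o['joint_positions'],o['tcp_pos'],o['gripper_width'])
go([.5038,.2053,.08],155.7)"
```

```text
[-5.43907948e+00 -2.05070335e+01  9.40241417e+01 -5.00528526e-03
  1.06478469e+02 -3.41200494e+01] [ 0.43380876 -0.00717859  0.25303286] 0.4992755391763927
[-0.000e+00  1.000e-02 -3.702e+01] [152.8 163.4 173. ]
```

>>> servo_tool(
  deltas=[
    [0,0,-8,34,36,0,0],
    [0,0,-16,68,73,0,0],
    [0,0,-25,102,109,20,0],
    [0,0,-33,136,145,60,0],
    [0,0,-37,152.8,163.4,100,0],
    [0,0,-37,152.8,163.4,140,0],
    [0,0,-37,152.8,163.4,173,-0.2],
    [0,0,-37,152.8,163.4,173,-0.2],
    [0,0,-37,152.8,163.4,173,-0.2],
  ],
)

```text
t: 2.48
tcp_pos: [0.5054, 0.2032, 0.0817]
tcp_rot: [[-0.909, 0.417, 0.001], [0.417, 0.909, 0.001], [-0.001, 0.001, -1.0]]
wrist_force: [0.6, -0.6, 1.2]
gripper_width: 0.4
finger_force: 0.0
```

```bash
python3 - <<'E'
from h import *
ims=[]
for n in("side","top"):
    im=np.ascontiguousarray(manip.read_camera(n));o=manip.get_obs()
    p=np.array(o['tcp_pos']);
    for q in (p,p-[0,0,.022]):
        u=proj(n,q);cv2.drawMarker(im,tuple(int(round(v)) for v in u),(255,0,255),0,4,1);print(n,u)
    u=proj(n,p).astype(int);c=im[u[1]-60:u[1]+80,u[0]-70:u[0]+70];ims.append(cv2.resize(c,None,fx=2.85,fy=2.85,interpolation=cv2.INTER_CUBIC))
cv2.imwrite('pics/c1.png',np.hstack(ims)[:,:,::-1]);go([.5038,.2053,.034],155.7);print(o['gripper_width'],o['t'])
E
```

```text
side [321.38961214 289.37022034]
side [321.54648714 299.69169262]
top [218.33187213 286.13546166]
top [220.010177   287.22456577]
[ 0.14  0.15 -0.34] [ 3.   0.8 48.6]
0.40255501674088195 2.575
```

View pics/c1.png

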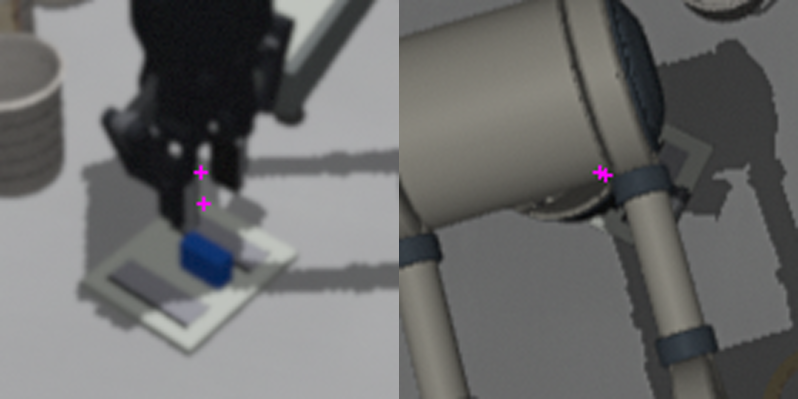

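>>> servo_tool(
  deltas=[
    [0,0,0,0,0,10,-0.2],
    [0,0,0,0,0,20,-0.2],
    [0,0,0,0,0,20,-0.2],
    [0,0,0,0,0,20,-0.2],
  ],
)

```text
t: 3.08
tcp_pos: [0.5048, 0.203, 0.0601]
tcp_rot: [[-0.909, 0.417, -0.0], [0.417, 0.909, -0.0], [0.0, -0.0, -1.0]]
wrist_force: [0.4, 0.4, 0.2]
gripper_width: 0.405
finger_force: 0.0
```

```bash
python3 -c "
from h import *
o=manip.get_obs();print(o['t'],o['tcp_pos'],o['wrist_force'])
go([.5038,.2053,.034],155.7)"
```

```text
3.075 [0.50479403 0.20298078 0.06011185] [0.44645223 0.37275207 0.15057977]
[-0.01 -0.02 -0.33] [ 1.9  1.7 26.1]
```

>>> servo_tool(
  deltas=[
    [0,0,-0.3,1.9,1.7,8,-0.2],
    [0,0,-0.3,1.9,1.7,17,-0.2],
    [0,0,-0.3,1.9,1.7,26,-0.2],
    [0,0,-0.3,1.9,1.7,26,-0.2],
    [0,0,-0.3,1.9,1.7,26,-0.2],
  ],
)

```text
t: 3.7
tcp_pos: [0.5039, 0.2054, 0.0343]
tcp_rot: [[-0.911, 0.412, 0.0], [0.412, 0.911, 0.0], [-0.0, 0.0, -1.0]]
wrist_force: [-0.2, -1.1, 0.2]
gripper_width: 0.401
finger_force: 0.0
```

>>> servo_tool(
  deltas=[
    [0,0,0,0,0,0,-1],
    [0,0,0,0,0,0,-1],
    [0,0,0,0,0,0,-1],
    [0,0,0,0,0,0,-1],
    [0,0,0,0,0,0,-1],
  ],
  newtons=40,
)

```text
t: 4.32
tcp_pos: [0.5042, 0.2055, 0.0349]
tcp_rot: [[-0.911, 0.412, 0.001], [0.412, 0.911, 0.0], [-0.001, 0.001, -1.0]]
wrist_force: [-0.3, 0.2, 4.3]
gripper_width: 0.149
finger_force: 41.6
```

>>> servo_tool(
  deltas=[
    [0,0,0,0,0,-20,-1],
    [0,0,0,0,0,-50,-1],
    [0,0,0,0,0,-80,-1],
    [0,0,0,0,0,-80,-1],
    [0,0,0,0,0,-80,-1],
  ],
)

```text
t: 4.95
tcp_pos: [0.5034, 0.2052, 0.1135]
tcp_rot: [[-0.911, 0.412, -0.001], [0.412, 0.911, -0.0], [0.001, -0.001, -1.0]]
wrist_force: [0.2, 0.3, -1.0]
gripper_width: 0.153
finger_force: 41.0
```

```bash
python3 -c "
from h import *
o=manip.get_obs();print(o['t'],o['tcp_pos'],o['wrist_force'],o['finger_force'])
go([.5182,-.0198,.114],169.5)"
```

```text
4.95 [0.50340929 0.20522536 0.11352228] [ 0.22818084  0.34636146 -0.98308131] 40.983343720436096
[ -0.04  -0.06 -13.83] [-106.2 -199.    -0.4]
```

>>> servo_tool(
  deltas=[
    [0,0,-2,-18,-33,0,-1],
    [0,0,-5,-36,-67,0,-1],
    [0,0,-7,-54,-100,0,-1],
    [0,0,-9,-72,-133,0,-1],
    [0,0,-12,-90,-166,0,-1],
    [0,0,-13.8,-106,-199,0,-1],
    [0,0,-13.8,-106,-199,10,-1],
    [0,0,-13.8,-106,-199,20,-1],
    [0,0,-13.8,-106,-199,20,-1],
    [0,0,-13.8,-106,-199,20,-1],
  ],
)

```text
t: 6.2
tcp_pos: [0.5183, -0.0188, 0.094]
tcp_rot: [[-0.983, 0.182, -0.001], [0.182, 0.983, 0.0], [0.001, 0.0, -1.0]]
wrist_force: [-0.3, 0.1, -1.8]
gripper_width: 0.149
finger_force: 41.0
```

```bash
python3 - <<'E'
from h import *
o=manip.get_obs();p=np.array(o['tcp_pos']);print(o['t'],p,np.degrees(np.arctan2(o['tcp_rot'][1][0],o['tcp_rot'][0][0])))
im=np.ascontiguousarray(manip.read_camera("side"));cv2.imwrite('pics/s2.png',im[:,:,::-1])
a=np.radians(-10.5);ex=np.array([np.cos(a),np.sin(a),0]);ey=np.array([-np.sin(a),np.cos(a),0])
cz=p-[0,0,.0343]+ex*.012
B=np.array([.530,-.022,.042])
for c,hx,hy,col,dz in((cz,.042,.05,(255,0,255),.008),(cz,.042,.05,(255,0,255),0),(B,.0445,.0525,(255,255,0),0),(B+ey*-.056,.054,.116,(0,255,255),0)):
    q=np.array([proj("side",c+ex*hx*i+ey*hy*j+[0,0,dz])for i,j in((1,1),(1,-1),(-1,-1),(-1,1))])
    cv2.polylines(im,[(q*16).round().astype(int)],True,col,1,cv2.LINE_AA,4)
c=im[150:300,250:450];cv2.imwrite('pics/c2.png',cv2.resize(c,None,fx=4,fy=4,interpolation=cv2.INTER_CUBIC)[:,:,::-1])
E
```

```text
6.2 [ 0.51834992 -0.01878907  0.09403848] 169.53875987712667
```

View pics/c2.png

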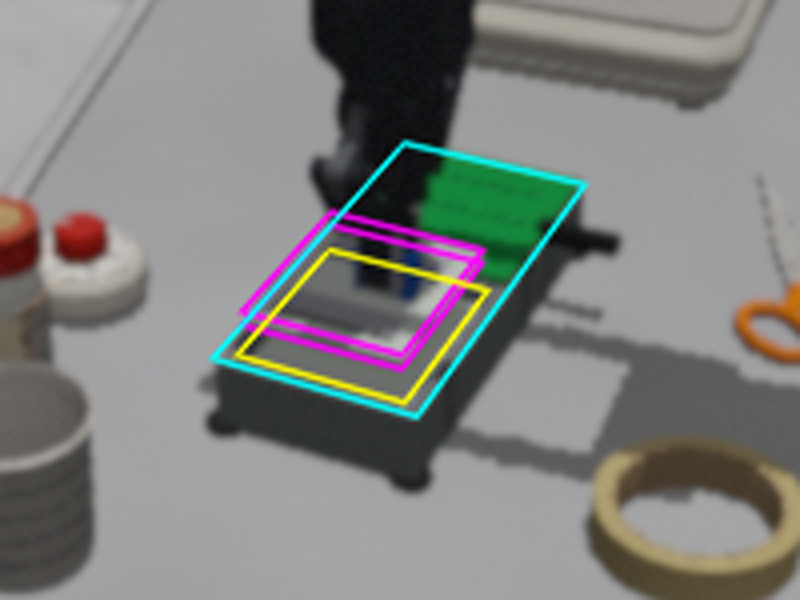

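>>> servo_tool(
  deltas=[
    [0,0,0,0,-1,7,-1],
    [0,0,0,0,-1,14,-1],
    [0,0,0,0,-1,17,-1],
    [0,0,0,0,-1,20,-1],
    [0,0,0,0,-1,23,-1],
    [0,0,0,0,-1,25,-1],
    [0,0,0,0,-1,27,-1],
    [0,0,0,0,-1,27.5,-1],
    [0,0,0,0,-1,27.5,-1],
  ],
)

```text
t: 7.38
tcp_pos: [0.5184, -0.0206, 0.0669]
tcp_rot: [[-0.983, 0.183, 0.0], [0.183, 0.983, -0.0], [-0.0, 0.0, -1.0]]
wrist_force: [-0.1, 0.5, -0.9]
gripper_width: 0.153
finger_force: 41.1
```

>>> servo_tool(
  deltas=[
    [0,0,0,0,0,0,-0.3],
    [0,0,0,0,0,0,-0.3],
    [0,0,0,0,0,0,-0.3],
    [0,0,0,0,0,-15,-0.3],
    [0,0,0,0,0,-40,-0.3],
    [0,0,0,0,0,-90,-0.3],
    [0,0,0,0,0,-140,-0.3],
    [0,0,0,120,0,-150,-0.3],
    [0,0,0,120,0,-150,-0.3],
  ],
)

```text
t: 8.5
tcp_pos: [0.3994, 0.0015, 0.2187]
tcp_rot: [[-0.983, 0.183, 0.002], [0.183, 0.983, -0.0], [-0.002, 0.0, -1.0]]
wrist_force: [-0.2, 1.4, 1.3]
gripper_width: 0.346
finger_force: 0.0
```

```bash
python3 - <<'E'
from h import *
o=manip.get_obs();p=np.array(o['tcp_pos']);print(o['t'],p)
s=np.ascontiguousarray(manip.read_camera("side"));t=np.ascontiguousarray(manip.read_camera("top"))
cs,ct=[blob(masks(i)['blue'].astype(np.uint8),b) for i,b in((s,(300,190,400,270)),(t,(300,245,380,315)))]
print(cen(cs),cen(ct),tri(cen(cs),cen(ct)))
c=s[180:280,290:430];d=t[235:335,300:440]
cv2.imwrite('pics/c3.png',cv2.resize(np.hstack([c,d]),None,fx=2.8,fy=2.8,interpolation=cv2.INTER_CUBIC)[:,:,::-1])
E
```

```text
8.5 [0.39942967 0.00148325 0.21869657]
[346.64266667 227.63466667] [340.87790698 283.81976744] (array([ 0.51842139, -0.02112457,  0.05048619]), np.float64(0.0009027220068775181))
```

View pics/c3.png

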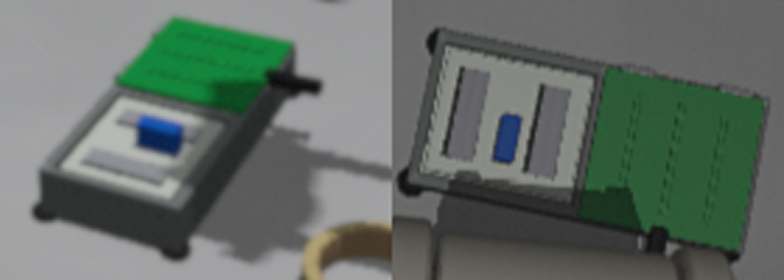

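The insert sits home in the open bay: its fin has risen 31 mm and the plate is framed evenly. Next is the flap.

```bash
cat > arc.py <<'E'
from h import *
ex=np.array([.9833,-.1822,0]);h=np.array([.5607,-.1415,.0425]);r=.134
o=manip.get_obs();R0=np.array(o['tcp_rot']);print(o['t'],o['tcp_pos'])
def tg(deg):
    a=np.radians(deg);return h+ex*(-r*np.cos(a)+.003*np.sin(a))+np.array([0,0,r*np.sin(a)+.003*np.cos(a)+.007])
E
python3 -c "
from arc import *
go(tg(0)+[0,0,.07],169.5)"
```

```text
8.6 [0.39713445 0.00207297 0.21975838]
[0.04 0.26 0.02] [ -52.5 -111.5   97.4]
```

>>> servo_tool(
  deltas=[
    [0,0,0,-13,-28,0,-0.3],
    [0,0,0,-26,-56,10,-0.3],
    [0,0,0,-40,-84,40,-0.3],
    [0,0,0,-52,-111,70,-0.3],
    [0,0,0,-52,-111,97,-0.3],
    [0,0,0,-52,-111,97,-0.3],
    [0,0,0,-52,-111,97,-0.3],
    [0,0,0,-52,-111,97,-0.3],
  ],
)

```text
t: 9.6
tcp_pos: [0.432, -0.1173, 0.1217]
tcp_rot: [[-0.983, 0.182, 0.003], [0.182, 0.983, -0.001], [-0.003, -0.0, -1.0]]
wrist_force: [-0.3, 0.2, -0.3]
gripper_width: 0.349
finger_force: 0.0
```

```bash
python3 -c "
from arc import *
go(tg(0),169.5)"
```

```text
9.6 [ 0.43202474 -0.11731073  0.12174675]
[-0.02  0.18  0.01] [ 3.3 -0.3 69.2]
```

>>> servo_tool(
  deltas=[
    [0,0.1,0,3,0,25,-0.3],
    [0,0.1,0,3,0,50,-0.3],
    [0,0.1,0,3,0,69,-0.3],
    [0,0.1,0,3,0,69,-0.3],
    [0,0.1,0,3,0,69,-0.7],
    [0,0.1,0,3,0,69,-1],
    [0,0.1,0,3,0,69,-1],
    [0,0.1,0,3,0,69,-1],
    [0,0.1,0,3,0,69,-1],
  ],
  newtons=20,
)

```text
t: 10.72
tcp_pos: [0.4286, -0.1176, 0.0516]
tcp_rot: [[-0.983, 0.183, -0.0], [0.183, 0.983, -0.001], [-0.0, -0.002, -1.0]]
wrist_force: [-1.1, -6.3, 0.9]
gripper_width: 0.133
finger_force: 24.7
```

```bash
python3 -c "
from arc import *
print(o['gripper_width'],o['finger_force'],o['wrist_force'])
p=tg(0)
for a in range(8,113,8): print(a,np.round(R0.T@(tg(a)-p)*1000,1))"
```

```text
10.725 [ 0.42863859 -0.11758565  0.05157318]
0.13258975330615236 24.74696695804596 [-1.10696415 -6.26820998  0.90511233]
8 [ -1.7  -0.  -18.6]
16 [ -6.   -0.  -36.8]
24 [-12.8  -0.1 -54.2]
32 [-22.   -0.1 -70.6]
40 [-33.3  -0.1 -85.4]
48 [-46.6  -0.1 -98.6]
56 [-6.160e+01 -1.000e-01 -1.098e+02]
64 [-7.800e+01 -1.000e-01 -1.187e+02]
72 [-9.550e+01 -1.000e-01 -1.254e+02]
80 [-1.137e+02 -1.000e-01 -1.295e+02]
88 [-1.323e+02 -1.000e-01 -1.310e+02]
96 [-151.    -0.  -129.9]
104 [-169.3   -0.  -126.3]
112 [-187.     0.  -120.1]
```

>>> servo_tool(
  deltas=[
    [0,0,0,-1.7,-0.5,-18.6,-1],
    [0,0,0,-6,-0.5,-36.8,-1],
    [0,0,0,-12.8,-0.5,-54.2,-1],
    [0,0,0,-22,-0.5,-70.6,-1],
    [0,0,0,-33.3,-0.5,-85.4,-1],
    [0,0,0,-46.6,-0.5,-98.6,-1],
    [0,0,0,-46.6,-0.5,-98.6,-1],
  ],
)

```text
t: 11.6
tcp_pos: [0.4749, -0.1263, 0.1505]
tcp_rot: [[-0.983, 0.183, -0.001], [0.183, 0.983, -0.001], [0.0, -0.001, -1.0]]
wrist_force: [-0.9, -4.6, 1.9]
gripper_width: 0.134
finger_force: 23.8
```

```bash
python3 -c "
from arc import *
print(o['gripper_width'],o['finger_force'],o['wrist_force'],o['tcp_pos']-tg(48))
"
```

```text
11.6 [ 0.47486196 -0.12628307  0.15050628]
0.13382323000335816 23.845820724964142 [-0.91225006 -4.56462629  1.89357062] [ 0.00013588 -0.00071356 -0.00058252]
```

>>> servo_tool(
  deltas=[
    [0,0,0,-15,-0.5,-11.2,-1],
    [0,0,0,-31.4,-0.5,-20.1,-1],
    [0,0,0,-48.9,-0.5,-26.8,-1],
    [0,0,0,-67.1,-0.5,-30.9,-1],
    [0,0,0,-85.7,-0.5,-32.4,-1],
    [0,0,0,-104.4,-0.5,-31.3,-1],
    [0,0,0,-104.4,-0.5,-31.3,-1],
    [0,0,0,-104.4,-0.5,-31.3,-1],
  ],
)

```text
t: 12.6
tcp_pos: [0.5769, -0.1454, 0.1811]
tcp_rot: [[-0.983, 0.183, 0.0], [0.183, 0.983, 0.0], [-0.0, 0.0, -1.0]]
wrist_force: [1.7, -3.7, 3.4]
gripper_width: 0.137
finger_force: 25.5
```

```bash
python3 -c "
from arc import *
print(o['gripper_width'],o['finger_force'],o['wrist_force'],o['tcp_pos']-tg(96))
"
```

```text
12.6 [ 0.57694137 -0.14543641  0.18107208]
0.13689213370631162 25.540254414081573 [ 1.66842766 -3.68851113  3.36813749] [-0.00046527 -0.00084076 -0.00138027]
```

Release, go up and back toward the robot, then look.

>>> servo_tool(
  deltas=[
    [0,0,0,0,0,0,-0.4],
    [0,0,0,0,0,0,-0.4],
    [0,0,0,0,0,0,-0.4],
    [0,0,0,0,0,-20,-0.4],
    [0,0,0,0,0,-50,-0.4],
    [0,0,0,0,0,-80,-0.4],
    [0,0,0,60,0,-80,-0.4],
    [0,0,0,120,0,-80,-0.4],
    [0,0,0,180,0,-80,-0.4],
    [0,0,0,180,0,-80,-0.4],
  ],
)

```text
t: 13.85
tcp_pos: [0.3972, -0.1118, 0.2635]
tcp_rot: [[-0.983, 0.183, 0.003], [0.183, 0.983, -0.001], [-0.003, -0.001, -1.0]]
wrist_force: [0.1, -0.8, -0.1]
gripper_width: 0.304
finger_force: 0.0
```

```bash
python3 - <<'E'
from h import *
o=manip.get_obs();p=np.array(o['tcp_pos']);print(o['t'],p)
s=np.ascontiguousarray(manip.read_camera("side"));t=np.ascontiguousarray(manip.read_camera("top"))
for n,i,b in(('s',s,(290,140,450,260)),('t',t,(340,240,450,340))):
    h=cv2.cvtColor(i,cv2.COLOR_RGB2HSV).astype(int);m=((h[...,0]>3)&(h[...,0]<22)&(h[...,1]>140)).astype(np.uint8)
    try:
        c=blob(m,b);print(n,cen(c),cv2.contourArea(c));
        if n=='t':print(plane('top',cen(c),.031))
    except Exception as e:print(n,e)
c=s[150:280,290:430];d=t[225:355,300:440]
cv2.imwrite('pics/c4.png',cv2.resize(np.hstack([c,d]),None,fx=2.8,fy=2.8,interpolation=cv2.INTER_CUBIC)[:,:,::-1])
E
```

```text
13.85 [ 0.3972042  -0.11180419  0.26352331]
s [367.64202899 211.63478261] 115.0
t [396.40206186 297.37285223] 97.0
[ 0.49745892 -0.12923025  0.031     ]
```

View pics/c4.png

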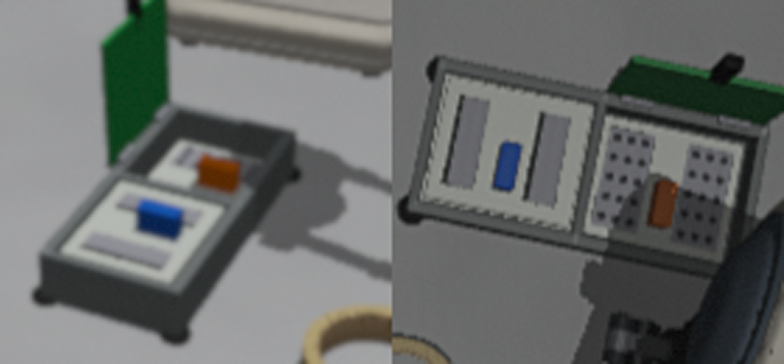

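```bash
python3 -c "
from h import *
print(tri([367.64,211.63],[396.4,297.37]))
go([.4975,-.1295,.11],169.5)"
```

```text
(array([ 0.4976177 , -0.13060934,  0.02347955]), np.float64(0.0008381597181277728))
[-0.03  0.13 -0.04] [-98.7   1.3 152.9]
```

>>> servo_tool(
  deltas=[
    [0,0,0,-40,1,0,-0.4],
    [0,0,0,-80,1,20,-0.4],
    [0,0,0,-98.7,1,60,-0.4],
    [0,0,0,-98.7,1,110,-0.4],
    [0,0,0,-98.7,1,150,-0.4],
    [0,0,0,-98.7,1,153,-0.4],
    [0,0,0,-98.7,1,153,-0.4],
    [0,0,0,-98.7,1,153,-0.4],
  ],
)

```text
t: 14.95
tcp_pos: [0.4983, -0.1299, 0.1102]
tcp_rot: [[-0.983, 0.183, 0.002], [0.183, 0.983, -0.001], [-0.002, -0.0, -1.0]]
wrist_force: [-0.4, -0.2, -0.5]
gripper_width: 0.3
finger_force: 0.0
```

```bash
python3 -c "
from h import *
go([.4975,-.13,.041],169.5)"
```

```text
[-0.03  0.13 -0.02] [ 0.9 -0.2 69.2]
```

>>> servo_tool(
  deltas=[
    [0,0,0,0.5,0,25,-0.4],
    [0,0,0,0.5,0,50,-0.4],
    [0,0,0,0.5,0,60,-0.4],
    [0,0,0,0.5,0,69,-0.4],
    [0,0,0,0.5,0,69,-0.4],
    [0,0,0,0.5,0,69,-1],
    [0,0,0,0.5,0,69,-1],
    [0,0,0,0.5,0,69,-1],
    [0,0,0,0.5,0,69,-1],
    [0,0,0,0.5,0,69,-1],
  ],
  newtons=40,
)

```text
t: 16.2
tcp_pos: [0.4968, -0.1296, 0.0396]
tcp_rot: [[-0.983, 0.183, 0.0], [0.183, 0.983, -0.0], [-0.0, -0.0, -1.0]]
wrist_force: [0.0, -0.1, 5.7]
gripper_width: 0.154
finger_force: 41.0
```

>>> servo_tool(
  deltas=[
    [0,0,0,0,0,-10,-1],
    [0,0,0,0,0,-25,-1],
    [0,0,0,0,0,-45,-1],
    [0,0,0,0,0,-75,-1],
    [0,0,0,0,0,-110,-1],
    [0,0,0,0,0,-150,-1],
    [0,0,0,0,0,-190,-1],
    [0,0,0,20,0,-225,-1],
    [0,0,0,40,0,-245,-1],
    [0,0,0,40,0,-245,-1],
  ],
)

```text
t: 17.45
tcp_pos: [0.4573, -0.1222, 0.2875]
tcp_rot: [[-0.983, 0.183, 0.004], [0.183, 0.983, -0.002], [-0.005, -0.001, -1.0]]
wrist_force: [0.9, 0.1, 0.1]
gripper_width: 0.15
finger_force: 40.3
```

>>> servo_tool(
  deltas=[
    [0,0,0,0,0,0,-1],
    [0,0,0,0,0,0,-1],
    [0,0,0,0,0,0,-1],
    [0,0,0,0,0,0,-1],
    [0,0,0,0,0,0,-1],
    [0,0,0,0,0,0,-1],
  ],
)

```text
t: 18.2
tcp_pos: [0.4573, -0.1222, 0.2836]
tcp_rot: [[-0.983, 0.183, -0.002], [0.183, 0.983, 0.0], [0.002, 0.0, -1.0]]
wrist_force: [-0.1, 0.7, -0.6]
gripper_width: 0.15
finger_force: 40.3
```

```bash
python3 - <<'E'
from h import *
s=np.ascontiguousarray(manip.read_camera("side"));cv2.imwrite('pics/s5.png',s[:,:,::-1])
o=manip.get_obs();print(o['t'],o['tcp_pos'],o['finger_force'],o['wrist_force'],np.abs(o['joint_velocities']).max())
E
```

```text
18.25 [ 0.45730649 -0.12217691  0.28363139] 40.27699112892151 [ 0.58382579  0.34927104 -0.89759761] 0.0864817782900425
```

View pics/s5.png

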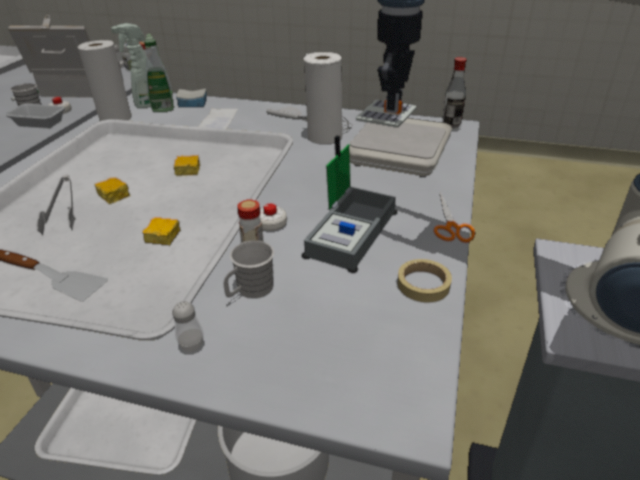

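The picture shows the grating insert held level at (390,110), the flap open at (339,175) and the slicing insert home at (345,230). I'm handing the job in.

```bash
python3 -c "
from station import manip
print(manip.finish_job())"
```

```text
the job is handed in; nothing more can be done
None
```

I handed the job in at about 18 s: the slicing insert is home in the open bay, the flap stands open, and the gripper holds the grating insert level about 25 cm above the table; the hand-in call returned no verdict.

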